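Load a battery module into the bench test jig

TASK

Slide the battery module along the white deck into the test jig's blue nest so that it drops in and lies flat and square on the nest floor. Only once it is lying home, swing the clear cover down until its frame is fully shut on the nest walls. Leave the other things on the bench and on the jig where they are.

Things in the scene. Friction and masses are not known exactly. Their poses are not given: they have to be found in the camera images.
- jig: bench test jig, fixed for the run. Origin on the bench under the nest's centre; z up, y is the slide-in direction. Aluminium base plate 250 (x) x 400 (y) x 8 mm, y -300 to 100, carrying a white loading deck and then, towards +y, a nest with blue floor and black walls, and a hinged cover at the nest's +y end
- nest (a point): centre of the blue nest floor, 14 mm above the bench; axes parallel to the jig's. The nest is 101 (x) x 115 (y) mm clear inside; black walls 12 mm thick rise 32 mm above its floor on both x sides and at the +y end; it is open to the deck at -y
- deck_edge (a point): middle of the white deck's edge at the nest, on the deck's top: 20 mm above the bench, 6 mm above the nest floor, 57.5 mm to -y of the nest centre. From here the deck runs 235 mm to -y, 172 mm wide. Two steel guide rails on it, 13 mm high, narrow towards the nest: inner edges 156 mm apart at jig y -140 mm, 100 mm apart at the edge
- module: black and red battery cell module, a block 96 (x) x 110 (y) x 30 (z) mm, about 0.55 kg; origin at the centre of its underside, z up. Starts lying on the white deck, a little askew. It is wider than the gripper opens
- cover (a joint): angle of the jig's hinged yellow-framed clear cover: 0 = closed (frame resting on the nest walls), about 1.6 = upright; starts open. Stiff hinge, stays where it is left (about 2 N at the tab moves it)
- cover_hinge (a point): middle of the hinge line, along the jig's x, at jig y 75.5, z 46 mm. The closed cover reaches from here 139 mm to -y, plus the tab; 124 mm wide, 10 mm thick, underside at hinge height. Axes move with the cover: -y points from the hinge to the tab, z out of the outer face
- cover_tab (a point): centre of the outer face of the red pull tab at the cover's free edge, 150 mm from the hinge line; the tab is 64 mm wide, 10 mm thick and ends 161 mm from the hinge line. When the cover is open, its outer face looks away from the deck (jig +y)
- socket: loose steel wrench socket, 26 mm dia, 36 mm tall, standing on the jig's base plate (top 8 mm above bench) at its +x edge; origin under its centre. Bystander
- hexkey: loose dark hex key, 10 mm thick, 115 mm long, lying along y on the jig's base plate at its -x edge; origin mid-length. Bystander
- hammer: hammer lying on the bench, handle along its -x. Bystander
- pail: white plastic pail with green band holding spanners, 110 mm dia at the rim, 185 mm tall with spanners, origin under its centre. Bystander
- spray: green spray bottle with white head, 80 mm dia, 207 mm tall. Bystander
- aerosol: red aerosol can, 65 mm dia, 190 mm tall. Bystander
- organizer: flat small-parts box, 172 x 232 x 35 mm, on the bench. Bystander
Not all that is in view belongs to the job. What is meant by the module is not yellow, and is the smaller of those in its own colour.

How it is judged:
On the way:
1. the module lies flat and square on the nest floor while the cover is still open (x of module in the frame of nest between -0.004 and 0.004 m and y of module in the frame of nest between -0.0045 and 0.0045 m and z of module in the frame of nest between -0.002 and 0.002 m and angle between the z axis of module and the z axis of nest, either way round below 0.025 rad and angle between the y axis of module and the y axis of nest, either way round below 0.06 rad and value of joint cover above 0.6 rad), for 0.2 s.
At the end, for the whole second after the job is handed in: The module rests in the nest: within 4 mm (x), 4.5 mm (y) and 2 mm (height) of the nest centre, flat within 0.025 rad, square within 0.06 rad; the cover is shut within 0.035 rad; all at rest, the bystanders where they were within 30 mm (x of module in the frame of nest between -0.004 and 0.004 m and y of module in the frame of nest between -0.0045 and 0.0045 m and z of module in the frame of nest between -0.002 and 0.002 m and angle between the z axis of module and the z axis of nest, either way round below 0.025 rad and angle between the y axis of module and the y axis of nest, either way round below 0.06 rad and value of joint cover below 0.035 rad and linear speed of module below 0.01 m/s and angular speed of module below 0.1 rad/s and velocity of joint cover between -0.05 and 0.05 rad/s); the robot touches nothing.
It fails at once if one of the other things is moved by more than 30 mm or tipped over (distance of any of socket, hexkey, hammer, pail, spray, aerosol, organizer from where it was at the start of the episode above 0.03 m or angle between any of socket, hexkey, hammer, pail, spray, aerosol, organizer's own z axis and vertical above 0.5 rad).
It also fails if it takes over 72 s, if anything falls off the work surface, if the arm or the gripper's body presses on something with over 40 N, if the wrist force passes 120 N, or if a joint passes its speed limit or range.

ROBOT

A 7-joint arm with a two-finger parallel gripper is mounted at the origin on the work surface. World frame = base frame: x ahead of the robot, y to its left, z up, the work surface at z = 0. Lengths are in m, angles in rad, forces in N, time in s.
With the tool pointing down it reaches from about 0.35 to 0.9 m from the base axis. Payload 7.2 kg.
Tool frame: the origin (TCP) lies at the very end of the fingers, on their centre line; the grasp point (between the pads) lies 19 mm behind it; z points along the fingers, y is the line along which they close (so a half turn about z gives the same grasp; the last joint's range is limited). The gripper opens to 88 mm and grips with 3 to 60 N. Pads are 20 mm wide; open, the fingers measure 115 mm over their backs; the gripper's body (75 mm by 178 mm) begins 61 mm behind the grasp point.
Start: joints at [1.083, 0.411, -0.013, 1.596, 0.006, 1.134, -0.082], TCP at [0.255, -0.571, 0.223] pointing down, gripper open.
Joint ranges: [-2.95, 2.95], [-0.29, 1.99], [-1.47, 1.44], [0.14, 2.54], [-1.03, 4.17], [0.13, 1.85], [-2.86, 2.86]. Speed limits (rad/s): [2.39, 2.39, 3.01, 3.01, 3.14, 3.14, 3.14].

INTERFACE

Orientations are given as a unit quaternion [w, x, y, z].
In Python, from station import * gives the robot as it stands. The module is installed in compiled form; this text tells all that it offers.
- The arm moves only by the shell command python3 -m inch 'ROWS' [FORCE]. ROWS is JSON, a list of rows, each an object with "gripper": the opening, from 0 (shut) to 1 (fully open); "translation": the shift along the world's x, y, z scaled (see below), a list of three; "yaw": the turn about the world's z scaled (see below). A call has 1 to 5 rows; each row shifts and turns the commanded pose from where the row before left it; what a row does not reach is not made up. The controller multiplies each number of a shift by 0.03 m and each number of a turn by 0.08 rad. A row lasts 1/12 s, in which the tool goes at most 41.7 mm and 7.16 degrees, less where a joint would pass 70% of its speed; a pose out of reach is approached as far as the arm can. A call with a number of a shift or a turn outside -1 to 1 is refused whole. A call with a gripper value outside its range is refused whole. The fingers move at their own pace and stop on an object; FORCE is the grip in N (left out, the last holds). Time passes only in rows, so rows that do not move let the fingers close. It gives the time, the measured TCP pose, the force, the opening and the grip force at its end, in the units of the state.
- get_state(): the state, without advancing time (a new reading comes with each control period).
- capture(name): name is "scene" or "top" or "wrist"; returns (picture, depth): 480x640x3 uint8, blue, green, red; 480x640 float32, m along the optical axis (not along the pixel's ray), 0 where there is no reading.
- get_calibration(name): a dict with "camera_matrix" (3x3 intrinsics, pixels), "D" ([k1, k2, p1, p2, k3] as OpenCV has them; the pictures are not rectified), "view" (4x4, takes a point from world to camera coordinates). Camera axes: x right, y up, looking along -z (the intrinsics and any distortion apply to the point x, -y, -z); pixel columns grow to the right and rows downward; lengths in m; the calibration is good to about 2 mm. A picture is of the moment at which its call begins: read the wrist's pose just before it. get_calibration takes no time and is no camera call; for the wrist camera it gives the pose at the moment of the call.
- sign_off(): hands the job in; it is judged then, once.
Trained networks look in the newest picture that a camera, given by its name, has taken for a name from the list of things; names that differ only in an ending like _2 or _b are one class to them, and where a whole thing is asked for, a point or a joint stands for the part that bears it (a point fixed in the world has none). Each returns a list of dicts, best first, with "confidence" (0 to 1); they miss things now and then, are a little off and sometimes report something else, mostly with a low value. They report only what shows in the picture. A call takes as long as a camera call. They do not tell look-alikes from the thing itself.
- masks_of(thing, camera): "pixels" (480x640 bool, what is visible of it) and "extent" ([left, top, right, bottom] in pixels, round what is visible of it).
The state is a dict: "t": time; "qpos": joint angles; "joint_velocities": joint speeds; "joint_torque": joint torques, N m; "tool_pos": TCP position; "tool_rot": TCP orientation; "ft_force": force on the tool from outside, world axes, zero at the start; "moment": the same for the moment, N m; "grip_width": finger opening in m; "gripper_force": force on a finger pad.
Only numpy, scipy, OpenCV 4.12 (cv2) and the standard library are available. Lean on these libraries where they do the work, as an engineer would, in place of code of your own. Each camera call takes 0.05 s, during which the arm holds its last target. There are 200 camera calls.

## Working session

There is one attempt and no reset: what is moved stays moved. The work goes in short steps, Python scripts to look and compute and a shell command to move; the robot and the scene stay as the last step left them, time stands still between calls to the robot, and variables do not carry over. Pictures are saved under pics/ and viewed, at most 10 in all, crops included, and the job is handed in when it is done.

```bash
mkdir -p pics; cat > h.py <<'E'
from station import *
import numpy as np, cv2
def snap(n,f):
    p,d=capture(n); cv2.imwrite('pics/'+f,p); np.save('pics/'+n+'_d.npy',d); np.save('pics/'+n+'_p.npy',p)
    np.save('pics/'+n+'_v.npy',np.array(get_calibration(n)['view'])); return p,d
def world(n,uv,d,view=None):
    c=get_calibration(n); K=np.array(c['camera_matrix']); D=np.array(c['D']); V=np.array(c['view']) if view is None else view
    uv=np.array(uv,float).reshape(-1,1,2); q=cv2.undistortPoints(uv,K,D).reshape(-1,2)
    d=np.asarray(d,float).reshape(-1)
    P=np.c_[q[:,0]*d,-q[:,1]*d,-d,np.ones(len(d))]
    return (np.linalg.inv(V)@P.T).T[:,:3]
def maskworld(n,m,d):
    v,u=np.nonzero(m&(d>0)); return world(n,np.c_[u,v],d[v,u]),np.c_[u,v]
E
python3 - <<'E'
from h import *
s=get_state(); print({k:np.round(v,3).tolist() for k,v in s.items()})
a,_=snap('scene','s0.png'); b,d=snap('top','t0.png')
for t in ['module','cover','jig','socket','hexkey']:
  for n in ['top','scene']:
    dd=np.load(f'pics/{n}_d.npy')
    for r in masks_of(t,n):
      w,_=maskworld(n,r['pixels'],dd)
      print(t,n,round(r['confidence'],2),np.round(r['extent']).tolist(),np.round(np.median(w,0),3) if len(w) else '')
E
```

```text
{'t': 0.0, 'qpos': [1.083, 0.412, -0.013, 1.597, 0.006, 1.134, -0.082], 'joint_velocities': [-0.001, -0.001, 0.001, 0.001, -0.001, 0.0, 0.0], 'joint_torque': [0.0, -58.796, 0.642, -29.108, -0.054, 0.018, 0.0], 'tool_pos': [0.254, -0.57, 0.222], 'tool_rot': [-0.001, 0.978, 0.208, -0.0], 'ft_force': [0.572, 0.112, -0.68], 'moment': [0.028, -0.021, 0.002], 'gripper_force': 0.0, 'grip_width': 0.088}
module top 0.77 [373.0, 299.0, 453.0, 375.0] [ 0.226 -0.255  0.041]
module top 0.73 [353.0, 197.0, 406.0, 247.0] [ 0.508 -0.181  0.05 ]
module top 0.58 [430.0, 227.0, 490.0, 284.0] [ 0.424 -0.383  0.03 ]
module scene 0.87 [267.0, 257.0, 317.0, 300.0] [ 0.518 -0.188  0.051]
module scene 0.65 [200.0, 286.0, 235.0, 325.0] [ 0.432 -0.388  0.031]
module scene 0.6 [188.0, 223.0, 243.0, 263.0] [ 0.24  -0.262  0.042]
cover top 0.65 [237.0, 197.0, 261.0, 255.0] [0.494 0.131 0.117]
cover scene 0.56 [345.0, 174.0, 388.0, 228.0] [0.496 0.134 0.123]
jig top 0.77 [235.0, 167.0, 413.0, 277.0] [ 0.51  -0.026  0.016]
jig top 0.25 [498.0, 218.0, 539.0, 316.0] [ 0.422 -0.512  0.024]
jig scene 0.88 [247.0, 176.0, 395.0, 331.0] [ 0.527 -0.014  0.021]
socket top 0.56 [298.0, 178.0, 310.0, 188.0] [ 0.611 -0.005  0.042]
socket scene 0.66 [358.0, 265.0, 365.0, 274.0] [ 0.618 -0.008  0.035]
hexkey top 0.53 [474.0, 146.0, 545.0, 196.0] [ 0.613 -0.467  0.077]
hexkey top 0.5 [324.0, 258.0, 381.0, 273.0] [ 0.405 -0.103  0.018]
hexkey scene 0.55 [377.0, 141.0, 449.0, 186.0] [0.408 0.489 0.036]
hexkey scene 0.47 [271.0, 242.0, 302.0, 263.0] [ 0.407 -0.097  0.019]
```

```bash
python3 - <<'E'
import cv2
a=cv2.imread('pics/t0.png')[120:400,200:580]; cv2.imwrite('pics/v1.png',cv2.resize(a,None,fx=2.1,fy=2.1))
E
```

```text
(no output)
```

View pics/v1.png

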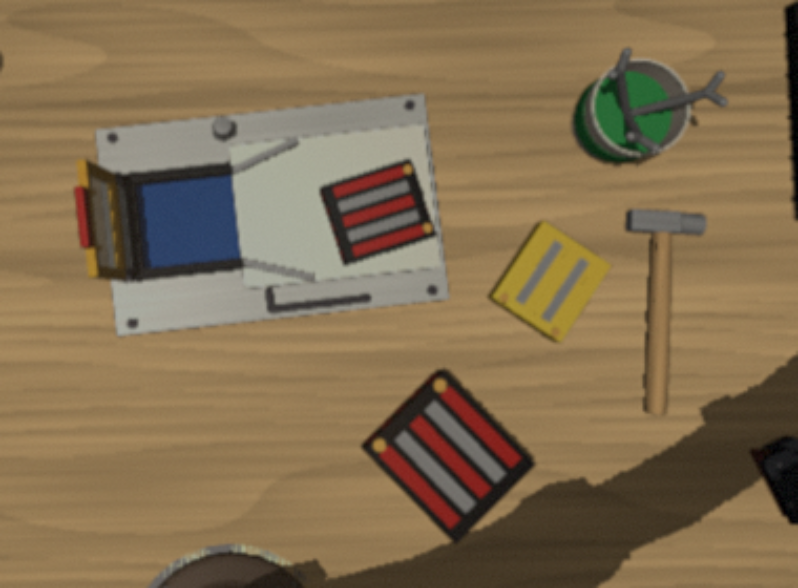

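View pics/s0.png

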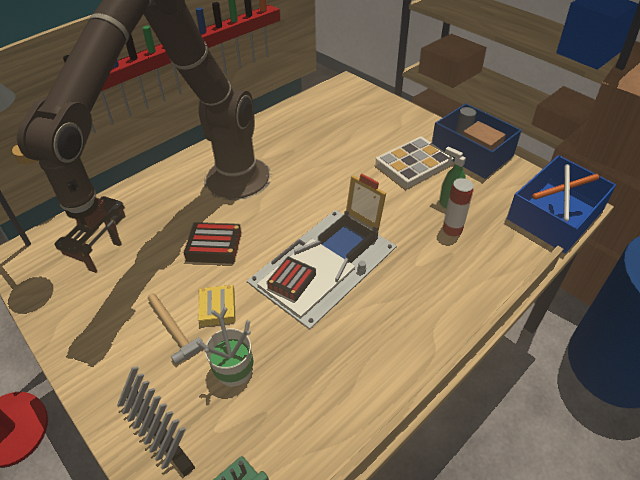

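The candidates in the top picture are:
- the small black and red block on the deck, at about (380,222)
- a larger black and red block on the bench, at (413,337)
- a yellow block, at (460,255)

By the description it's the smaller black and red one, on the deck. Next I'll fit the poses and check that choice in a close crop.

```bash
cat > fit.py <<'E'
from h import *
from scipy.optimize import minimize
def rect(w): 
    r=cv2.minAreaRect((w[:,:2]*1000).astype(np.float32)); return np.round(r[0],1),np.round(r[1],1),round(r[2],1)
E
python3 - <<'E'
from fit import *
p,d=snap('top','t1.png')
cv2.imwrite('pics/v2.png',cv2.resize(p[160:290,225:425],None,fx=4,fy=4,interpolation=cv2.INTER_CUBIC))
for t in ['module','jig','socket','hexkey','pail','spray','aerosol','organizer','hammer']:
  for r in masks_of(t,'top'):
    if r['confidence']<.3: continue
    w,_=maskworld('top',r['pixels'],d)
    if t=='module': w=w[w[:,2]>np.percentile(w[:,2],50)-.006]
    print(t,round(r['confidence'],2),np.round(np.median(w,0),3),*rect(w))
v,u=np.mgrid[0:480,0:640]; W=world('top',np.c_[u.ravel(),v.ravel()],d.ravel()).reshape(480,640,3)
hsv=cv2.cvtColor(p,cv2.COLOR_BGR2HSV); reg=(u>225)&(u<425)&(v>160)&(v<290)
blue=reg&(hsv[...,0]>100)&(hsv[...,0]<130)&(hsv[...,1]>100)&(hsv[...,2]>60)&(W[...,2]<.025)
print('blue',rect(W[blue]),W[blue][:,2].mean())
wh=reg&(abs(W[...,2]-.020)<.004)&(hsv[...,1]<45)&(hsv[...,2]>170)
print('deck',wh.sum(),rect(W[wh]))
pl=reg&(abs(W[...,2]-.008)<.004)&(hsv[...,1]<40)&(hsv[...,2]>110)
print('plate',pl.sum(),rect(W[pl]))
w=W[reg&(W[...,2]>.08)]; print('cover hi',w.min(0),w.max(0), rect(w))
E
```

```text
module 0.89 [ 0.225 -0.256  0.042] [ 224.8 -256.5] [150.  130.8] 43.5
module 0.86 [ 0.508 -0.182  0.05 ] [ 508.8 -183. ] [ 95.7 111.3] 16.0
module 0.83 [ 0.423 -0.385  0.03 ] [ 423.  -386.3] [ 98.8 110. ] 54.5
jig 0.98 [ 0.51  -0.023  0.016] [512.5 -46.4] [251.9 427.1] 5.0
jig 0.58 [ 0.509 -0.18   0.05 ] [ 511.6 -185.4] [100.  117.5] 16.3
hexkey 0.73 [ 0.404 -0.106  0.016] [ 402.8 -112.2] [124.6  29.6] 86.4
pail 0.55 [ 0.614 -0.468  0.077] [ 640.7 -506.9] [123.4 206.8] 24.6
spray 0.89 [0.601 0.423 0.123] [620.1 453.1] [114.4  79.4] 59.4
aerosol 0.92 [0.684 0.325 0.175] [693.1 333.6] [61.3 61.8] 2.4
organizer 0.61 [0.394 0.506 0.034] [393.9 513.2] [241.6 175.9] 82.8
hammer 0.76 [ 0.416 -0.512  0.024] [ 386.8 -522.6] [ 87.6 237.7] 88.1
blue (array([505.6,  37.6]), array([ 99.5, 107.7]), 5.1) 0.014184072571425508
deck 1652 (array([ 520.2, -135.1]), array([166.8, 228.2]), 5.0)
plate 4426 (array([513.5, -60.6]), array([248.3, 398.2]), 5.1)
cover hi [ 3.72925897e-01 -2.20709556e-04  8.01685901e-02] [0.55746812 0.15004822 1.3919337 ] (array([446.7,  99.3]), array([234. ,  81.4]), 34.3)
```

View pics/v2.png

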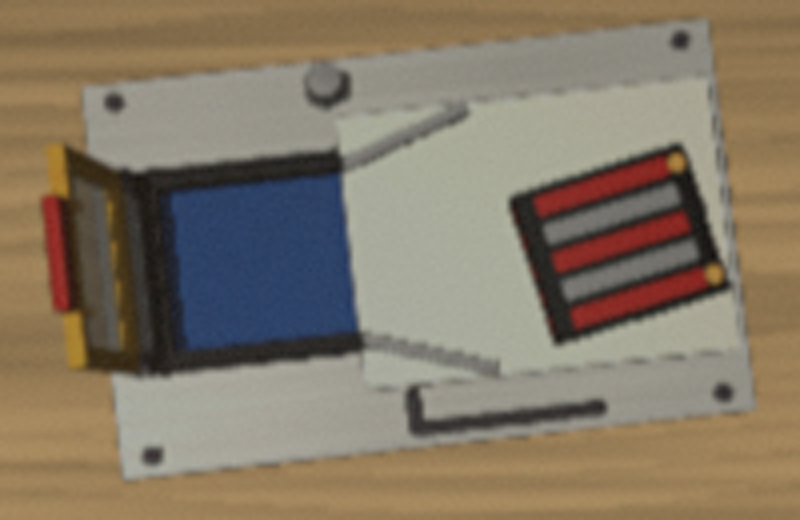

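The crop shows the small black and red block at crop (620,243), which is about (380,221) in the full picture. It measures 96 x 111 mm with its top at z 0.050, so it's the module. The jig origin is at about (0.5048, 0.0393) with a yaw of 0.088. The module is at jig (-16,-222) mm, turned +11°. I'll move behind it.

```bash
python3 -m inch '[{"gripper":0.55,"translation":[0.8,0.92,0],"yaw":1},{"gripper":0.55,"translation":[0.8,0.92,0],"yaw":1},{"gripper":0.55,"translation":[0.8,0.92,0],"yaw":1},{"gripper":0.55,"translation":[0.8,0.92,0],"yaw":1},{"gripper":0.55,"translation":[0.8,0.92,0],"yaw":1}]'
python3 -m inch '[{"gripper":0.55,"translation":[0.8,0.92,0],"yaw":1},{"gripper":0.55,"translation":[0.8,0.92,0],"yaw":1},{"gripper":0.55,"translation":[0.8,0.92,0],"yaw":1},{"gripper":0.55,"translation":[0.8,0.92,0],"yaw":1},{"gripper":0.55,"translation":[0.8,0.92,0],"yaw":1}]'
python3 -m inch '[{"gripper":0.55,"translation":[0.8,0.92,0],"yaw":1},{"gripper":0.55,"translation":[0,0,0],"yaw":1},{"gripper":0.55,"translation":[0,0,0],"yaw":1},{"gripper":0.55,"translation":[0,0,0],"yaw":1},{"gripper":0.55,"translation":[0,0,0],"yaw":1}]'
cat > st.py <<'E'
from h import *
from scipy.spatial.transform import Rotation as R
O=np.array([.5048,.0393]); A=.0881
M=np.array([[np.cos(A),np.sin(A)],[-np.sin(A),np.cos(A)]])
def jig(p): p=np.atleast_2d(p); return (p[:,:2]-O)@M.T
def st():
    s=get_state(); q=s['tool_rot']; X=R.from_quat([q[1],q[2],q[3],q[0]]).as_matrix()
    print('t',round(s['t'],2),'tcp',np.round(s['tool_pos'],4),'jig mm',np.round(jig(s['tool_pos'])*1000,1),'toolx deg-jig',round(np.degrees(np.arctan2(X[1,0],X[0,0])-A),2),'tilt',np.round(X[:2,2],3),'F',np.round(s['ft_force'],1),'w',round(s['grip_width'],4),'q',np.round(s['qpos'],2))
def step(dx,dy):  # jig mm -> world row units
    d=M.T@np.array([dx,dy])/30; print('units total',np.round(d,2))
if __name__=='__main__': st()
E
python3 st.py
```

```text
t: 1.52
tool_pos: [0.3756, -0.4314, 0.2229]
tool_rot: [0.0, 0.916, 0.4, 0.0]
ft_force: [0.9, -0.6, 0.0]
grip_width: 0.0583
gripper_force: 0.0
t: 1.93
tool_pos: [0.4957, -0.2934, 0.2229]
tool_rot: [0.0, 0.819, 0.574, 0.0]
ft_force: [1.0, -0.8, -0.1]
grip_width: 0.0484
gripper_force: 0.0
t: 2.35
tool_pos: [0.5189, -0.2668, 0.2226]
tool_rot: [-0.0, 0.688, 0.726, -0.0]
ft_force: [0.4, -0.5, 0.5]
grip_width: 0.0482
gripper_force: 0.0
t 2.35 tcp [ 0.5189 -0.2668  0.2226] jig mm [[ -12.9 -306.2]] toolx deg-jig 88.03 tilt [-0. -0.] F [ 0.4 -0.5  0.5] w 0.0482 q [ 0.69  0.37 -0.39  1.68  0.16  1.12  0.31]
```

```bash
cat > wr.py <<'E'
from fit import *; from st import *; import sys
# module top-face fit and deck in jig mm from the given camera
def mod(cam,f):
    v=np.array(get_calibration(cam)['view']); p,d=snap(cam,f)
    best=None
    for r in masks_of('module',cam):
        w,_=maskworld(cam,r['pixels'],d); 
        if len(w)<50: continue
        j=np.c_[jig(w)*1000,w[:,2]*1000]
        if abs(np.median(j[:,0]))<60 and -300<np.median(j[:,1])<60:
            z=np.percentile(j[:,2],60); t=j[j[:,2]>z-7]; c=np.c_[t[:,:2],np.ones(len(t))]; pl=np.linalg.lstsq(c,t[:,2],rcond=None)[0]
            r2=cv2.minAreaRect(t[:,:2].astype(np.float32)); print(cam,'mod',round(r['confidence'],2),'topz',round(z,1),'c',np.round(r2[0],1),'size',np.round(r2[1],1),round(r2[2],1),'slope',np.round(pl[:2],3))
    return p,d
if __name__=='__main__': mod(sys.argv[1],sys.argv[2])
E
python3 -m inch '[{"gripper":0.55,"translation":[0,0,0],"yaw":0.43},{"gripper":0.55,"translation":[0,0,0],"yaw":0}]'
python3 wr.py wrist w1.png; python3 st.py
```

```text
t: 2.52
tool_pos: [0.5187, -0.2672, 0.2226]
tool_rot: [-0.0, 0.676, 0.736, 0.0]
ft_force: [-0.2, -1.3, -0.1]
grip_width: 0.0484
gripper_force: 0.0
wrist mod 0.83 topz 50.8 c [ -16.2 -220.9] size [ 96.2 111.4] 11.2 slope [-0.001 -0.001]
t 2.62 tcp [ 0.5187 -0.2672  0.2227] jig mm [[ -13.1 -306.6]] toolx deg-jig 89.63 tilt [0. 0.] F [ 1.1 -1.   0.5] w 0.0484 q [ 0.7   0.37 -0.4   1.68  0.16  1.12  0.33]
```

View pics/w1.png

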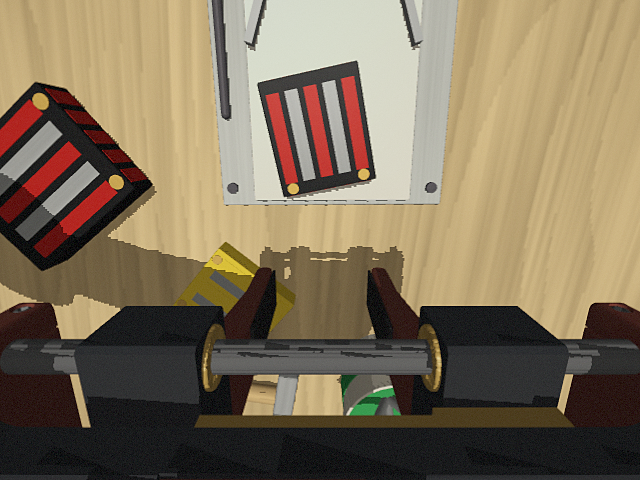

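The wrist view agrees: the module is at pixel (315,130), jig (-16,-221), turned 11.2°, with clear deck behind it. I'll go down behind it and push it square.

```bash
python3 -m inch '[{"gripper":0.55,"translation":[0,0,-1],"yaw":0},{"gripper":0.55,"translation":[0,0,-1],"yaw":0},{"gripper":0.55,"translation":[0,0,-1],"yaw":0},{"gripper":0.55,"translation":[0,0,-1],"yaw":0},{"gripper":0.55,"translation":[0,0,-1],"yaw":0}]'
python3 -m inch '[{"gripper":0.55,"translation":[0,0,-1],"yaw":0.08},{"gripper":0.55,"translation":[0,0,-0.5],"yaw":0},{"gripper":0.55,"translation":[0,0,0],"yaw":0}]'
python3 st.py
python3 -m inch '[{"gripper":0.55,"translation":[-0.035,0.4,0],"yaw":0},{"gripper":0.55,"translation":[-0.035,0.4,0],"yaw":0},{"gripper":0.55,"translation":[-0.035,0.4,0],"yaw":0},{"gripper":0.55,"translation":[-0.035,0.4,0],"yaw":0},{"gripper":0.55,"translation":[0,0,0],"yaw":0}]'
python3 st.py; python3 wr.py top t2.png; python3 wr.py wrist w2.png
```

```text
t: 3.03
tool_pos: [0.5187, -0.2673, 0.0716]
tool_rot: [0.0, 0.678, 0.735, 0.0]
ft_force: [0.3, 0.3, 0.4]
grip_width: 0.0485
gripper_force: 0.0
t: 3.28
tool_pos: [0.5163, -0.2661, 0.024]
tool_rot: [-0.003, 0.675, 0.738, -0.001]
ft_force: [-1.0, -0.2, -0.6]
grip_width: 0.0482
gripper_force: 0.0
t 3.28 tcp [ 0.5163 -0.2661  0.024 ] jig mm [[ -15.4 -305.3]] toolx deg-jig 90.03 tilt [-0.006  0.003] F [-1.  -0.2 -0.6] w 0.0482 q [ 0.64  0.6  -0.34  1.85  0.28  0.74  0.24]
t: 3.7
tool_pos: [0.5153, -0.2155, 0.029]
tool_rot: [0.0, 0.673, 0.739, 0.001]
ft_force: [0.4, 0.5, 0.1]
grip_width: 0.0482
gripper_force: 0.0
t 3.7 tcp [ 0.5153 -0.2155  0.029 ] jig mm [[ -12.  -254.7]] toolx deg-jig 90.29 tilt [0.002 0.001] F [0.4 0.5 0.1] w 0.0482 q [ 0.57  0.57 -0.35  1.91  0.28  0.71  0.15]
top mod 0.97 topz 51.0 c [  -4.7 -185.4] size [ 96.4 105.7] 0.1 slope [-0.004 -0.005]
wrist mod 0.8 topz 50.2 c [  -6.2 -188.4] size [ 96.5 110.1] 0.1 slope [-0.002 -0.002]
```

Now it's square at jig (-6,-188). I'll recentre the tool sideways and then push on.

```bash
python3 -m inch '[{"gripper":0.55,"translation":[0,-0.2,0],"yaw":0},{"gripper":0.55,"translation":[0.33,0.03,0],"yaw":-0.05},{"gripper":0.55,"translation":[0,0,0],"yaw":0}]'
python3 st.py
python3 -m inch '[{"gripper":0.55,"translation":[-0.035,0.4,0],"yaw":0},{"gripper":0.55,"translation":[-0.035,0.4,0],"yaw":0},{"gripper":0.55,"translation":[-0.035,0.4,0],"yaw":0},{"gripper":0.55,"translation":[-0.035,0.4,0],"yaw":0},{"gripper":0.55,"translation":[-0.035,0.4,0],"yaw":0}]'
python3 -m inch '[{"gripper":0.55,"translation":[-0.035,0.4,0],"yaw":0},{"gripper":0.55,"translation":[-0.035,0.4,0],"yaw":0},{"gripper":0.55,"translation":[-0.035,0.4,0],"yaw":0},{"gripper":0.55,"translation":[0,0,0],"yaw":0},{"gripper":0.55,"translation":[0,0,0],"yaw":0}]'
python3 st.py; python3 wr.py top t3.png; python3 wr.py wrist w3.png
```

```text
t: 4.15
tool_pos: [0.5264, -0.2249, 0.0278]
tool_rot: [0.001, 0.677, 0.736, 0.001]
ft_force: [0.3, -0.1, 0.2]
grip_width: 0.0486
gripper_force: 0.0
t 4.15 tcp [ 0.5264 -0.2249  0.0278] jig mm [[  -1.7 -265. ]] toolx deg-jig 89.79 tilt [ 0.002 -0.   ] F [ 0.3 -0.1  0.2] w 0.0486 q [ 0.58  0.59 -0.34  1.88  0.28  0.72  0.16]
t: 4.57
tool_pos: [0.5187, -0.1628, 0.0275]
tool_rot: [-0.0, 0.676, 0.737, -0.0]
ft_force: [-0.1, -3.3, -2.3]
grip_width: 0.0483
gripper_force: 1.5
t: 4.98
tool_pos: [0.516, -0.1263, 0.0278]
tool_rot: [-0.0, 0.675, 0.738, 0.0]
ft_force: [-0.7, -0.4, -0.2]
grip_width: 0.0485
gripper_force: 0.0
t 4.98 tcp [ 0.516  -0.1263  0.0278] jig mm [[  -3.4 -166. ]] toolx deg-jig 90.01 tilt [-0.     0.001] F [-0.7 -0.4 -0.2] w 0.0485 q [ 0.42  0.54 -0.35  1.98  0.28  0.68 -0.02]
top mod 0.57 topz 50.9 c [ -3.6 -93.5] size [101.9  96.6] 88.8 slope [-0.033 -0.061]
wrist mod 0.67 topz 50.6 c [ -4.7 -98.1] size [ 97.4 110.8] 0.0 slope [-0.001 -0.002]
```

```bash
python3 -m inch '[{"gripper":0.55,"translation":[-0.02,0.3,0],"yaw":0},{"gripper":0.55,"translation":[-0.02,0.3,0],"yaw":0},{"gripper":0.55,"translation":[-0.02,0.3,0],"yaw":0},{"gripper":0.55,"translation":[-0.02,0.3,0],"yaw":0},{"gripper":0.55,"translation":[-0.02,0.3,0],"yaw":0}]'
python3 -m inch '[{"gripper":0.55,"translation":[-0.02,0.3,0],"yaw":0},{"gripper":0.55,"translation":[-0.02,0.3,0],"yaw":0},{"gripper":0.55,"translation":[-0.02,0.3,0],"yaw":0},{"gripper":0.55,"translation":[0,0,0],"yaw":0},{"gripper":0.55,"translation":[0,0,0],"yaw":0}]'
python3 st.py; python3 wr.py top t4.png; python3 wr.py wrist w4.png
```

```text
t: 5.6
tool_pos: [0.513, -0.0825, 0.0278]
tool_rot: [0.0, 0.676, 0.737, -0.0]
ft_force: [-0.0, -5.5, 1.8]
grip_width: 0.0485
gripper_force: 2.8
t: 6.02
tool_pos: [0.5113, -0.0544, 0.0279]
tool_rot: [-0.0, 0.675, 0.737, 0.001]
ft_force: [0.1, 0.2, 0.5]
grip_width: 0.0484
gripper_force: 0.0
t 6.02 tcp [ 0.5113 -0.0544  0.0279] jig mm [[ -1.8 -93.9]] toolx deg-jig 89.98 tilt [0.    0.001] F [0.1 0.2 0.5] w 0.0484 q [ 0.29  0.51 -0.36  2.02  0.28  0.66 -0.16]
top mod 0.58 topz 48.0 c [ -1.1 -15.4] size [99.3 91.9] 3.0 slope [-0.11  -0.355]
wrist mod 0.77 topz 48.6 c [ -1.8 -25.9] size [109.5  96.6] 89.9 slope [-0.001 -0.073]
```

The nose has dropped and the module is on line. Now the last slow push.

```bash
python3 -m inch '[{"gripper":0.55,"translation":[-0.015,0.2,0],"yaw":0},{"gripper":0.55,"translation":[-0.015,0.2,0],"yaw":0},{"gripper":0.55,"translation":[-0.015,0.2,0],"yaw":0},{"gripper":0.55,"translation":[-0.015,0.2,0],"yaw":0},{"gripper":0.55,"translation":[0,0.1,0],"yaw":0}]'
python3 -m inch '[{"gripper":0.55,"translation":[0,0,0],"yaw":0},{"gripper":0.55,"translation":[0,0,0],"yaw":0},{"gripper":0.55,"translation":[0,0,0],"yaw":0}]'
python3 st.py; python3 wr.py wrist w5.png
```

```text
t: 6.63
tool_pos: [0.5091, -0.028, 0.0275]
tool_rot: [-0.0, 0.676, 0.737, -0.0]
ft_force: [0.4, -0.6, -1.2]
grip_width: 0.0482
gripper_force: 0.5
t: 6.88
tool_pos: [0.5097, -0.0287, 0.0278]
tool_rot: [0.0, 0.676, 0.737, 0.0]
ft_force: [-1.0, 0.1, 0.3]
grip_width: 0.0484
gripper_force: 0.0
t 6.88 tcp [ 0.5097 -0.0287  0.0278] jig mm [[ -1.1 -68.2]] toolx deg-jig 89.9 tilt [0.001 0.   ] F [-1.   0.1  0.3] w 0.0484 q [ 0.24  0.51 -0.36  2.03  0.29  0.65 -0.21]
wrist mod 0.78 topz 44.6 c [-0.6 -1.4] size [ 98.1 112.5] 0.2 slope [-0.002 -0.001]
```

It's in the nest: the top is at 44.6 mm, it's flat, and it's at (-0.6,-1.4) mm. I'll back off, rise, and measure the cover.

```bash
python3 -m inch '[{"gripper":0.55,"translation":[0.04,-0.5,0],"yaw":0},{"gripper":0.4,"translation":[0,0,0.75],"yaw":0},{"gripper":0.4,"translation":[0,0,1],"yaw":0},{"gripper":0.4,"translation":[0,0,1],"yaw":0},{"gripper":0.4,"translation":[0,0,1],"yaw":0}]'
python3 -m inch '[{"gripper":0.4,"translation":[0,0,1],"yaw":0},{"gripper":0.4,"translation":[0,0,1],"yaw":0},{"gripper":0.4,"translation":[0,0,1],"yaw":0},{"gripper":0.4,"translation":[0,0,1],"yaw":0},{"gripper":0.4,"translation":[0,0,0],"yaw":0}]'
python3 st.py; python3 wr.py wrist w6.png
python3 - <<'E'
from fit import *; from st import *
for c,f in [('scene','s6.png'),('top','t6.png')]:
    p,d=snap(c,f)
    for r in masks_of('cover',c)[:1]:
        w,_=maskworld(c,r['pixels'],d); j=np.c_[jig(w)*1000,w[:,2]*1000]; j=j[(j[:,2]<225)&(j[:,2]>50)&(abs(j[:,0])<70)&(abs(j[:,1]-75)<50)]
        print(c,r['confidence'],np.round(np.percentile(j,[2,50,98],axis=0)),np.round(np.polyfit(j[:,2],j[:,1],1),3))
E
```

```text
t: 7.4
tool_pos: [0.5103, -0.0443, 0.1413]
tool_rot: [-0.0, 0.676, 0.737, -0.0]
ft_force: [0.7, -1.0, 0.4]
grip_width: 0.0353
gripper_force: 0.0
t: 7.82
tool_pos: [0.5133, -0.0441, 0.2661]
tool_rot: [0.004, 0.676, 0.737, 0.003]
ft_force: [0.2, 0.2, -0.1]
grip_width: 0.0354
gripper_force: 0.0
t 7.82 tcp [ 0.5133 -0.0441  0.2661] jig mm [[  1.1 -83.8]] toolx deg-jig 89.86 tilt [ 0.009 -0.001] F [ 0.2  0.2 -0.1] w 0.0354 q [ 0.37  0.21 -0.44  1.78  0.1   1.16 -0.02]
wrist mod 0.83 topz 40.0 c [-4.1 -0.6] size [ 97.7 110.1] 0.1 slope [-0.007  0.   ]
scene 0.93 [[-58.  76.  52.]
 [  2.  95. 122.]
 [ 61. 106. 206.]] [ 0.15  75.057]
top 0.85 [[-62.  75.  53.]
 [ -1.  92. 124.]
 [ 58. 106. 206.]] [ 0.148 72.479]
```

View pics/w6.png

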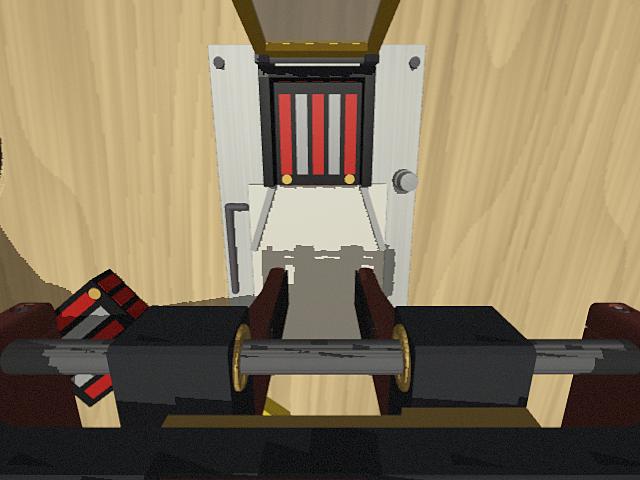

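The module is home in the nest at pixel (318,135). The cover leans back at about 1.7 rad with its tab top at jig y≈106, z≈206 mm. I'll go over it and come down behind.

```bash
python3 -m inch '[{"gripper":0.4,"translation":[-0.085,0.94,0],"yaw":0},{"gripper":0.4,"translation":[-0.085,0.94,0],"yaw":0},{"gripper":0.4,"translation":[-0.085,0.94,0],"yaw":0},{"gripper":0.4,"translation":[-0.085,0.94,0],"yaw":0},{"gripper":0.4,"translation":[-0.085,0.94,0],"yaw":0}]'
python3 -m inch '[{"gripper":0.4,"translation":[-0.085,0.94,0],"yaw":0},{"gripper":0.4,"translation":[-0.085,0.94,0],"yaw":0},{"gripper":0.4,"translation":[-0.085,0.94,0],"yaw":0},{"gripper":0.4,"translation":[0,0,0],"yaw":0},{"gripper":0.4,"translation":[0,0,0],"yaw":0}]'
python3 st.py
python3 -m inch '[{"gripper":0.4,"translation":[0,0,-0.6],"yaw":0},{"gripper":0.4,"translation":[0,0,-0.6],"yaw":0},{"gripper":0.4,"translation":[0,0,-0.6],"yaw":0},{"gripper":0.4,"translation":[0,0,-0.6],"yaw":0},{"gripper":0.4,"translation":[0,0,0],"yaw":0}]'
python3 st.py
```

```text
t: 8.53
tool_pos: [0.4971, 0.0979, 0.259]
tool_rot: [-0.001, 0.676, 0.737, -0.001]
ft_force: [-0.1, 0.8, -0.3]
grip_width: 0.0355
gripper_force: 0.0
t: 8.95
tool_pos: [0.4893, 0.1829, 0.259]
tool_rot: [-0.001, 0.675, 0.738, -0.001]
ft_force: [-0.4, 0.5, -0.6]
grip_width: 0.0351
gripper_force: 0.0
t 8.95 tcp [0.4893 0.1829 0.259 ] jig mm [[ -2.8 144.4]] toolx deg-jig 90.08 tilt [-0.002  0.   ] F [-0.4  0.5 -0.6] w 0.0351 q [ 0.03  0.26 -0.58  1.76  0.15  1.17 -0.5 ]
t: 9.37
tool_pos: [0.4885, 0.1787, 0.1844]
tool_rot: [-0.001, 0.677, 0.736, -0.003]
ft_force: [-0.4, -0.3, -0.2]
grip_width: 0.0351
gripper_force: 0.0
t 9.37 tcp [0.4885 0.1787 0.1844] jig mm [[ -4.  140.3]] toolx deg-jig 89.77 tilt [-0.006 -0.003] F [-0.4 -0.3 -0.2] w 0.0351 q [ 0.01  0.33 -0.56  1.86  0.2   1.01 -0.55]
```

```bash
python3 -m inch '[{"gripper":0.4,"translation":[0.044,-0.5,-0.04],"yaw":0},{"gripper":0.4,"translation":[0.044,-0.5,-0.04],"yaw":0},{"gripper":0.4,"translation":[0.044,-0.5,-0.04],"yaw":0}]'
python3 -m inch '[{"gripper":0.4,"translation":[0.034,-0.39,-0.04],"yaw":0},{"gripper":0.4,"translation":[0.034,-0.39,-0.04],"yaw":0},{"gripper":0.4,"translation":[0.034,-0.39,-0.04],"yaw":0},{"gripper":0.4,"translation":[0.034,-0.39,-0.04],"yaw":0}]'
python3 -m inch '[{"gripper":0.4,"translation":[0.031,-0.35,-0.17],"yaw":0},{"gripper":0.4,"translation":[0.031,-0.35,-0.17],"yaw":0},{"gripper":0.4,"translation":[0.031,-0.35,-0.17],"yaw":0},{"gripper":0.4,"translation":[0.031,-0.35,-0.17],"yaw":0}]'
python3 st.py
python3 - <<'E'
from h import *
snap('scene','s7.png'); a=cv2.imread('pics/s7.png')[120:360,200:460]; cv2.imwrite('pics/v7.png',cv2.resize(a,None,fx=2.5,fy=2.5))
E
```

```text
t: 9.62
tool_pos: [0.4946, 0.1359, 0.1852]
tool_rot: [-0.0, 0.676, 0.737, 0.0]
ft_force: [0.2, 2.2, 1.4]
grip_width: 0.0352
gripper_force: 1.2
t: 9.95
tool_pos: [0.4984, 0.0887, 0.1798]
tool_rot: [-0.0, 0.676, 0.737, 0.0]
ft_force: [-0.2, 1.9, -1.1]
grip_width: 0.035
gripper_force: 1.0
t: 10.28
tool_pos: [0.5019, 0.0466, 0.1586]
tool_rot: [-0.0, 0.676, 0.737, -0.0]
ft_force: [0.1, 2.0, 0.8]
grip_width: 0.0348
gripper_force: 0.8
t 10.28 tcp [0.5019 0.0466 0.1586] jig mm [[-2.3  7.5]] toolx deg-jig 89.88 tilt [-0.  0.] F [0.1 2.  0.8] w 0.0348 q [ 0.23  0.32 -0.51  1.93  0.19  0.93 -0.28]
```

View pics/v7.png

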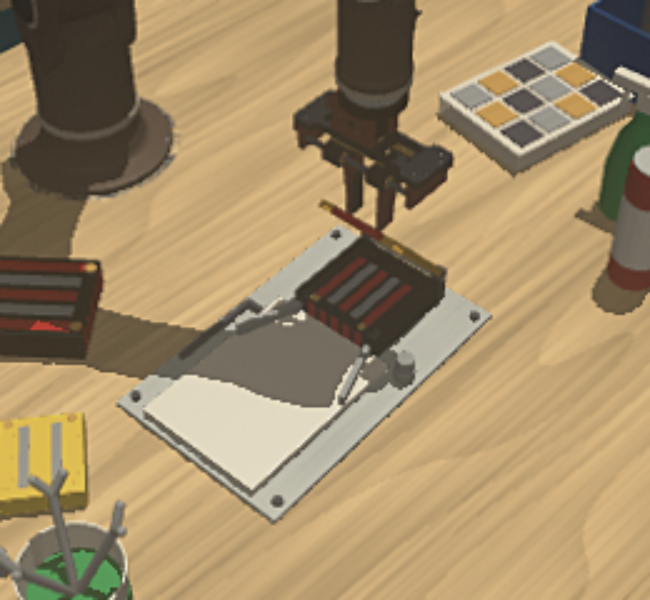

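The cover is swinging down ahead of the fingers, with its edge from crop (325,205) to (440,270), and the module is still in the nest at (360,300). I'll carry on.

```bash
python3 -m inch '[{"gripper":0.4,"translation":[0.024,-0.27,-0.29],"yaw":0},{"gripper":0.4,"translation":[0.024,-0.27,-0.29],"yaw":0},{"gripper":0.4,"translation":[0.024,-0.27,-0.29],"yaw":0},{"gripper":0.4,"translation":[0.024,-0.27,-0.29],"yaw":0}]'
python3 -m inch '[{"gripper":0.4,"translation":[0.015,-0.175,-0.36],"yaw":0},{"gripper":0.4,"translation":[0.015,-0.175,-0.36],"yaw":0},{"gripper":0.4,"translation":[0.015,-0.175,-0.36],"yaw":0}]'
python3 st.py
python3 -m inch '[{"gripper":0.4,"translation":[0.005,-0.065,-0.28],"yaw":0},{"gripper":0.4,"translation":[0.005,-0.065,-0.28],"yaw":0},{"gripper":0.4,"translation":[0.005,-0.065,-0.28],"yaw":0},{"gripper":0.4,"translation":[0.005,-0.065,-0.2],"yaw":0},{"gripper":0.4,"translation":[0,0,0],"yaw":0}]'
python3 st.py
```

```text
t: 10.67
tool_pos: [0.5049, 0.0146, 0.1235]
tool_rot: [-0.0, 0.676, 0.737, 0.0]
ft_force: [0.6, 1.4, -0.1]
grip_width: 0.0351
gripper_force: 0.7
t: 10.92
tool_pos: [0.5061, -0.0012, 0.0909]
tool_rot: [-0.0, 0.676, 0.737, -0.0]
ft_force: [0.2, 0.7, 1.1]
grip_width: 0.0353
gripper_force: 0.6
t 10.92 tcp [ 0.5061 -0.0012  0.0909] jig mm [[ -2.3 -40.4]] toolx deg-jig 89.86 tilt [-0.  0.] F [0.2 0.7 1.1] w 0.0353 q [ 0.27  0.42 -0.46  1.99  0.25  0.79 -0.24]
t: 11.33
tool_pos: [0.506, -0.0085, 0.0595]
tool_rot: [-0.001, 0.676, 0.737, -0.001]
ft_force: [-0.3, 0.1, -0.9]
grip_width: 0.0354
gripper_force: 0.0
t 11.33 tcp [ 0.506  -0.0085  0.0595] jig mm [[ -3.  -47.7]] toolx deg-jig 89.88 tilt [-0.002  0.   ] F [-0.3  0.1 -0.9] w 0.0354 q [ 0.27  0.46 -0.44  2.01  0.29  0.73 -0.26]
```

```bash
for i in 1; do :; done
python3 -m inch '[{"gripper":0.4,"translation":[0,0,-0.06],"yaw":0},{"gripper":0.4,"translation":[0,0,-0.06],"yaw":0},{"gripper":0.4,"translation":[0,0,0],"yaw":0}]'
python3 -m inch '[{"gripper":0.4,"translation":[0,0,-0.05],"yaw":0},{"gripper":0.4,"translation":[0,0,0],"yaw":0}]'
```

```text
t: 11.58
tool_pos: [0.5069, -0.0082, 0.0574]
tool_rot: [0.0, 0.676, 0.737, 0.0]
ft_force: [0.1, -0.5, 0.1]
grip_width: 0.0352
gripper_force: 0.0
t: 11.75
tool_pos: [0.5071, -0.0083, 0.0564]
tool_rot: [0.0, 0.676, 0.737, 0.0]
ft_force: [-1.1, -0.9, 3.1]
grip_width: 0.035
gripper_force: 1.6
```

```bash
python3 -m inch '[{"gripper":0.4,"translation":[0,0,-0.06],"yaw":0},{"gripper":0.4,"translation":[0,0,0],"yaw":0}]'
python3 -m inch '[{"gripper":0.4,"translation":[0,0,-0.06],"yaw":0},{"gripper":0.4,"translation":[0,0,0],"yaw":0}]'
```

```text
t: 11.92
tool_pos: [0.5072, -0.0083, 0.0561]
tool_rot: [0.001, 0.676, 0.737, -0.0]
ft_force: [-7.4, 0.3, 21.8]
grip_width: 0.0352
gripper_force: 11.2
t: 12.08
tool_pos: [0.5073, -0.0083, 0.0558]
tool_rot: [0.001, 0.676, 0.737, -0.0]
ft_force: [-12.9, -0.9, 41.8]
grip_width: 0.0352
gripper_force: 20.8
```

It stops hard at z = 56 mm, which is the closed height. I'll lift off and check.

```bash
python3 -m inch '[{"gripper":0.4,"translation":[0,0,0.3],"yaw":0},{"gripper":0.4,"translation":[0,0,0.7],"yaw":0},{"gripper":0.4,"translation":[0,-0.5,1],"yaw":0},{"gripper":0.4,"translation":[0,-1,1],"yaw":0},{"gripper":0.4,"translation":[0,-1,1],"yaw":0}]'
python3 -m inch '[{"gripper":0.4,"translation":[0,-1,1],"yaw":0},{"gripper":0.4,"translation":[0,-1,0.5],"yaw":0},{"gripper":0.4,"translation":[0,0,0],"yaw":0},{"gripper":0.4,"translation":[0,0,0],"yaw":0},{"gripper":0.4,"translation":[0,0,0],"yaw":0}]'
python3 st.py
python3 - <<'E'
from fit import *; from st import *
for c in ['scene','top','wrist']:
    p,d=snap(c,c+'9.png')
    for r in masks_of('cover',c)[:1]:
        w,_=maskworld(c,r['pixels'],d); j=np.c_[jig(w)*1000,w[:,2]*1000]; j=j[(j[:,2]>48)&(j[:,2]<80)&(j[:,1]>-90)&(j[:,1]<75)]
        print(c,round(r['confidence'],2),len(j),np.round(np.percentile(j,[2,50,98],axis=0)),'slope',np.round(np.polyfit(j[:,1],j[:,2],1),3))
    for t in ['socket','hexkey']:
        for r in masks_of(t,c)[:2]:
            w,_=maskworld(c,r['pixels'],d); print(t,c,np.round(np.median(w,0),3))
E
```

```text
t: 12.5
tool_pos: [0.5067, -0.0819, 0.1728]
tool_rot: [0.0, 0.675, 0.738, 0.0]
ft_force: [1.3, -1.2, 0.3]
grip_width: 0.0349
gripper_force: 0.0
t: 12.92
tool_pos: [0.5065, -0.141, 0.2153]
tool_rot: [-0.0, 0.676, 0.737, 0.0]
ft_force: [0.2, -0.7, -0.5]
grip_width: 0.035
gripper_force: 0.0
t 12.92 tcp [ 0.5065 -0.141   0.2153] jig mm [[ -14.2 -179.8]] toolx deg-jig 89.88 tilt [-0.     0.001] F [ 0.2 -0.7 -0.5] w 0.035 q [ 0.55  0.29 -0.45  1.82  0.14  1.07  0.13]
scene 0.68 1517 [[-60. -81.  52.]
 [  3.  -5.  58.]
 [ 61.  70.  63.]] slope [7.0000e-03 5.8096e+01]
socket scene [ 0.619 -0.008  0.036]
hexkey scene [ 0.406 -0.113  0.018]
hexkey scene [ 0.536 -0.084  0.021]
top 0.89 3111 [[-61. -80.  51.]
 [ -2.  -0.  56.]
 [ 58.  71.  62.]] slope [ 0.    56.143]
socket top [0.504 0.04  0.056]
socket top [ 0.611 -0.004  0.043]
hexkey top [ 0.404 -0.093  0.017]
wrist 0.61 15341 [[-61. -82.  55.]
 [ -2. -29.  56.]
 [ 57.  10.  58.]] slope [3.0000e-03 5.6457e+01]
socket wrist [ 0.609 -0.006  0.043]
hexkey wrist [ 0.404 -0.097  0.018]
```

View pics/wrist9.png

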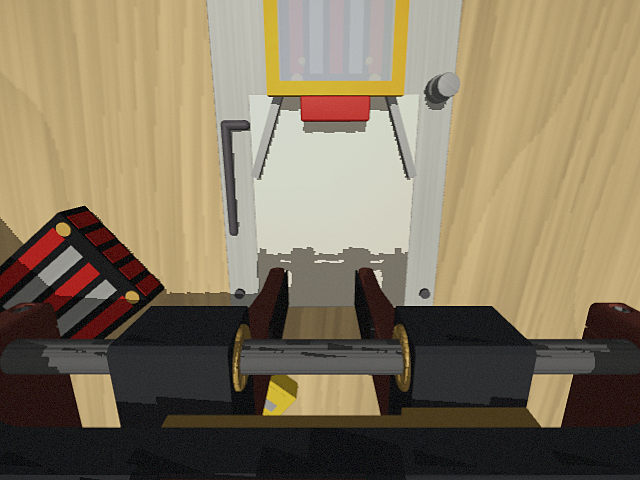

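The cover lies flat and shut: its outer face is at 56 mm with slope ≈0, and the tab is at pixel (335,108). The module sits under it, the socket (440,88) and hex key (233,180) haven't moved, and the robot is clear.

```bash
python3 -c "from station import *; print(sign_off())"
```

```text
the job is handed in; nothing more can be done
None
```

The module is lying flat and square in the nest, the cover is shut on the nest walls, the socket and hex key beside the work read unmoved, and the job is handed in; sign-off gave no verdict.

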